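# Unsnap the data logger's battery cover

### The arm

A 6-joint arm with a two-finger parallel gripper is mounted at the origin on a cart in front of the work surface, level with it; the furniture and walls round the work are solid. World frame = base frame: x ahead of the robot, y to its left, z up, the work surface at z = 0. Lengths are in m, angles in rad, forces in N, time in s.
With the tool pointing down it reaches from about 0.325 to 0.775 m from the base axis. Payload 5.5 kg.
Tool frame: the origin (TCP) lies at the centre of the arm's flange, where the gripper is bolted on; the fingertips stand 173 mm ahead of it and the grasp point (between the pads) lies 155 mm ahead of it; z points along the fingers, y is the line along which they close (so a half turn about z gives the same grasp; the last joint's range is limited). The gripper opens to 85 mm and grips with 20 to 120 N. Pads are 22 mm wide; open, the fingers measure 114 mm over their backs; the gripper's body (76 mm by 85 mm) begins 54 mm behind the grasp point. The pads swing forward as they close: fully open they stand 13 mm farther back than shut.
Start: joints at [-1.327, 0.091, 1.231, -0, 1.82, -0.057], TCP at [0.178, -0.573, 0.405] pointing down, gripper open.
Joint ranges: [-2.87, 2.87], [-0.86, 2.18], [0.17, 2.46], [-1.51, 4.65], [0.06, 2.69], [-2.65, 2.65]. Speed limits (rad/s): [2.57, 2.57, 3.01, 3.14, 3.14, 3.14].

### API

Orientations are given as a rotation vector (axis times angle).
In Python, from cell import bot gives the robot as it stands.
- The arm moves only by the shell command python3 -m pendant 'ROWS'. ROWS is JSON, a list of rows, each a list of 3 entries, a list of its own where there are three numbers: the gripper's target within -1 to 1 (shut at 1, half-way at 0, fully open at -1), then the shift along the tool's x, y, z in mm, then the turn about the tool's z in degrees. A call has 1 to 8 rows; each row shifts and turns the commanded pose from where the row before left it, along the tool's axes as they then stand; what a row does not reach is not made up. A row lasts 1/12 s, in which the tool goes at most 41.7 mm and 7.16 degrees, less where a joint would pass 70% of its speed; a pose out of reach is approached as far as the arm can. A call with a gripper value outside its range is refused whole. The fingers move at their own pace and stop on an object; the grip force is fixed at half the most. Time passes only in rows, so rows that do not move let the fingers close. It gives the time, the measured TCP pose, the force, the opening and the grip force at its end, in the units of the state.
- bot.state(): the state, without advancing time (a new reading comes with each control period).
- bot.capture(name): name is "side" or "top" or "wrist"; returns the picture (400x640x3 uint8, red, green, blue); there is no depth.
- bot.camera_model(name): a dict with "fx", "fy", "cx", "cy" (pixels), "rvec" (rotation vector, rad) and "tvec" (3), from world to camera coordinates, as OpenCV has them. Camera axes: x right, y down, z forward; pixel columns grow to the right and rows downward; lengths in m; the calibration is good to about 2 mm. A picture is of the moment at which its call begins: read the wrist's pose just before it. camera_model takes no time and is no camera call; for the wrist camera it gives the pose at the moment of the call.
- bot.hand_in(): hands the job in; it is judged then, once.
Trained networks look in the newest picture that a camera, given by its name, has taken for a name from the list of things; names that differ only in an ending like _2 or _b are one class to them, and where a whole thing is asked for, a point or a joint stands for the part that bears it (a point fixed in the world has none). Each returns a list of dicts, best first, with "conf" (0 to 1); they miss things now and then, are a little off and sometimes report something else, mostly with a low value. They report only what shows in the picture. A call takes as long as a camera call.
- bot.search_frame(camera, label): "at" ([x, y, z] in m, in world coordinates, good to about 4 mm: the middle of the surface that is visible of it).
The state is a dict: "time_s": time; "q": joint angles; "qd": joint speeds; "joint_efforts": joint torques, N m; "eef_pos": TCP position; "tool_rot": TCP orientation; "wrist_force": force on the tool from outside, world axes, zero at the start; "wrist_torque": the same for the moment, N m; "opening": finger opening in m; "gripper_force": force on a finger pad.
Only numpy, scipy, OpenCV 4.12 (cv2) and the standard library are available. Lean on these libraries where they do the work, as an engineer would, in place of code of your own. Each camera call takes 0.05 s, during which the arm holds its last target. There are 200 camera calls.

### The job

Take the battery cover off the data logger and lay it, right side up and flat, in the shallow metal parts tray. The cover is held by a springy snap tab: press its upright thumb tab inward, towards the display end, until you feel it give, and keep it pressed while you lift that end, then draw the cover out from under the lip. Do not force the cover or the tab against the logger, do not drop the cover, and leave the things standing round alone.

Things in the scene. Friction and masses are not known exactly. Their poses are not given: they have to be found in the camera images.
- logger: White plastic data logger fixed to the worktop, 180 (x) x 92 (y) x 55 mm. Origin: centre of its underside; z up; +x runs from the snap-tab end to the display end. Side walls 45 mm high flank the grey battery cover. At the tab end a strike bar (35 to 41 mm high) runs across; the barb hooks under it, with 2 mm of slack. The logger may never take more than 18 N from the cover.
- lip (a point): Middle of the front edge of the lip at the logger's display end, at the lip's underside (47 mm above the worktop; lip top 55 mm). Axes as the logger's. The cover's rear edge lies some millimetres deep under it, with 3 mm headroom. The cover has end play along x, different each time, until its rear edge meets a solid wall there, found only by feel.
- cover: Loose grey battery cover with snap tab, 50 to 105 g. Plate 112 (x) x 68 (y) x 4 mm. Origin: centre of the plate's underside, 40 mm above the worktop while fitted; +x to the rear edge (x = +56), z up. Tab leaf and two rear ribs reach 11 mm below the plate, so it lies level on a table with its underside 11 mm up. Pressing the tab first slides the whole cover with almost no force until its rear edge stops.
- cover_mid (a point): Centre of the cover's plate (2 mm above cover's origin), axes as the cover's. To get it off: tab kept pressed, tilt the tab end up about the rear edge by about 0.15 rad (17 mm at the tab) to bring the barb above the strike bar; raising the tab straight up without turning loses the pressure. Then draw it 20 to 22 mm to -x out from under the lip, and lift.
- tab_grip (a point): Centre of the upright thumb paddle of the snap tab, 9 (x) x 26 (y) x 34 mm high, i.e. 17 mm up and down from here, foot 2 mm above the plate; free on all sides above 45 mm, pinched from above across y or x. Axes as the cover's; at x = -57.5, z = +23 mm in the cover's frame while unpressed, so the rear edge is 113.5 mm towards +x and 19 to 23 mm lower.
- barb (a point): Tip of the snap tab's barb, middle of its 4 mm thickness (x = -73.5, z = -9 mm in the cover's frame, moves with the tab). Once the cover has stopped, the tab moves +x on a spring of 3 N/mm from 0 N; the barb is free of the strike bar after 3 mm (9 N), so 10 to 12 N is right; a solid stop at 4.2 mm (12.6 N), past which force shoots up. It must clear the bar's top, 41 mm above the worktop.
- parts_tray: Shallow open aluminium tray fixed to the worktop, 210 (x) x 160 (y) x 24 mm outside, walls and floor 4 mm thick. Origin: centre of its underside; z up. The cover with its barb is 130 x 68 mm and lies flat inside when laid along the tray's x, either way round, with its plate near the middle.
- timer: Bystander: square white digital timer lying on its back, 66x66x16 mm. Origin: centre of its underside. To be left alone.
- jar_d: Bystander: squat sample jar with white lid, 61 diameter, 55 high mm. Origin: centre of its underside. To be left alone.
- tape_roll: Bystander: roll of tape lying flat, 96 diameter, 25 high mm. Origin: centre of its underside. To be left alone.
- jar_a: Bystander: taller sample jar with white lid, 53 diameter, 68 high mm. Origin: centre of its underside. To be left alone.
- weight_100: Bystander: small knobbed brass-coloured calibration weight, 27 diameter, 36 high mm. Origin: centre of its underside. To be left alone.

How it is judged:
By the outcome, as a careful person would: the job done as asked, in the order asked, and still so for the second after the job is handed in, with the robot touching nothing.
It also fails if it takes over 64 s, if anything falls off the work surface, if the arm or the gripper's body presses on something with over 40 N, if the wrist force passes 120 N, or if a joint passes its speed limit or range.

## Working session

There is one attempt and no reset: what is moved stays moved. The work goes in short steps, Python scripts to look and compute and a shell command to move; the robot and the scene stay as the last step left them, time stands still between calls to the robot, and variables do not carry over. Pictures are saved under pics/ and viewed, at most 12 in all, crops included, and the job is handed in when it is done.

```bash
mkdir -p pics; ls; python3 - <<'E'
from cell import bot
import cv2
s=bot.state(); print(s)
for c in ("top","side"):
    im=bot.capture(c); cv2.imwrite(f"pics/{c}0.png",im[...,::-1])
    for l in ("logger","cover","tab_grip","lip","parts_tray","timer","jar_d","tape_roll","jar_a","weight_100","barb"):
        r=bot.search_frame(c,l)[:2]
        print(c,l,[( [round(v,3) for v in d["at"]],round(d["conf"],2)) for d in r])
print(bot.state()["time_s"])
E
```

```text
pics
{'time_s': 0.0, 'q': array([-1.32669120e+00,  9.18911960e-02,  1.23187562e+00,  1.38238500e-05,
        1.81981449e+00, -5.67246687e-02]), 'qd': array([-1.51071409e-03,  3.33691398e-03, -4.94771053e-04, -8.97705494e-04,
       -8.02400414e-05, -3.20773286e-05]), 'joint_efforts': array([-5.87562736e-04, -4.58724225e+01, -4.18029177e+01, -4.89301101e-05,
        1.12946564e-02,  4.45213641e-05]), 'eef_pos': array([ 0.17778903, -0.57311909,  0.40353697]), 'tool_rot': array([-3.10416128e+00, -4.70470885e-01,  2.71109762e-04]), 'wrist_force': array([ 0.68557957, -0.66593494,  0.53131087]), 'wrist_torque': array([ 0.00291978, -0.00341342, -0.00523436]), 'gripper_force': 0.0, 'opening': 0.08532831011548794}
top logger [([0.518, 0.176, 0.044], 0.89)]
top cover [([0.49, 0.189, 0.042], 0.92), ([0.388, -0.039, 0.019], 0.56)]
top tab_grip [([0.438, 0.197, 0.071], 0.46)]
top lip [([0.523, 0.178, 0.044], 0.78)]
top parts_tray [([0.498, -0.273, 0.005], 0.86)]
top timer [([0.389, -0.042, 0.019], 0.75)]
top jar_d [([0.471, 0.361, 0.069], 0.84), ([0.475, -0.048, 0.056], 0.69)]
top tape_roll [([0.429, -0.531, 0.024], 0.89)]
top jar_a [([0.471, 0.361, 0.069], 0.84), ([0.475, -0.048, 0.056], 0.69)]
top weight_100 [([0.521, 0.178, 0.042], 0.52), ([0.517, 0.319, 0.025], 0.4)]
top barb []
side logger [([0.51, 0.22, 0.039], 0.79)]
side cover [([0.486, 0.2, 0.046], 0.65), ([0.519, 0.331, 0.024], 0.6)]
side tab_grip [([0.442, 0.204, 0.053], 0.45)]
side lip [([0.506, 0.219, 0.041], 0.78)]
side parts_tray [([0.498, -0.274, 0.002], 0.8)]
side timer [([0.384, -0.028, 0.013], 0.66)]
side jar_d [([0.464, 0.384, 0.069], 0.96), ([0.474, -0.033, 0.05], 0.52)]
side tape_roll [([0.433, -0.516, 0.021], 0.64)]
side jar_a [([0.464, 0.384, 0.069], 0.96), ([0.474, -0.033, 0.05], 0.52)]
side weight_100 [([0.519, 0.332, 0.026], 0.62), ([0.473, -0.036, 0.049], 0.5)]
side barb [([0.439, 0.201, 0.064], 0.51)]
1.2
```

View pics/top0.png

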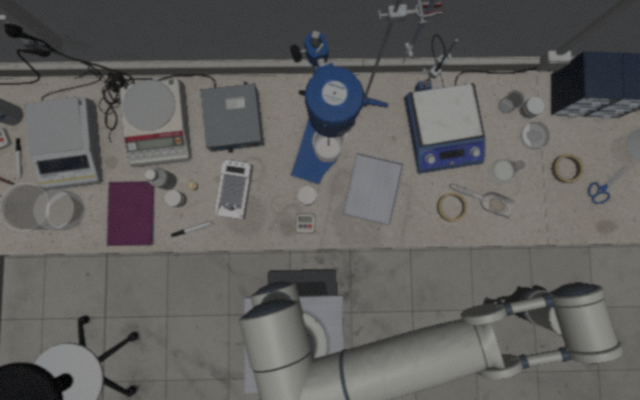

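View pics/side0.png

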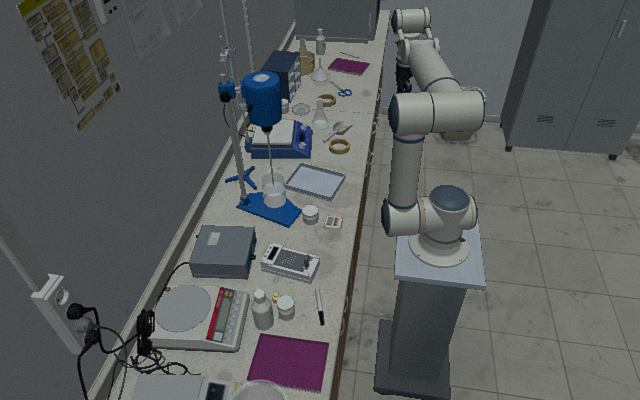

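```bash
cat > h.py <<'E'
from cell import bot
import numpy as np, cv2
from scipy.spatial.transform import Rotation as R
def proj(c,P):
    m=bot.camera_model(c); K=np.array([[m["fx"],0,m["cx"]],[0,m["fy"],m["cy"]],[0,0,1]])
    return cv2.projectPoints(np.array(P,float).reshape(-1,3),np.array(m["rvec"]),np.array(m["tvec"]),K,None)[0].reshape(-1,2)
def unproj(c,px,z,m=None):
    m=m or bot.camera_model(c); Rm=R.from_rotvec(m["rvec"]).as_matrix(); o=-Rm.T@np.array(m["tvec"])
    out=[]
    for u,v in px:
        d=Rm.T@np.array([(u-m["cx"])/m["fx"],(v-m["cy"])/m["fy"],1]); out.append(o+d*(z-o[2])/d[2])
    return np.array(out)
def campos(c):
    m=bot.camera_model(c); return -R.from_rotvec(m["rvec"]).as_matrix().T@np.array(m["tvec"])
E
python3 - <<'E'
from h import *
print(proj("top",[[.46,0,.4],[.46,0,.2],[.46,-.1,.4],[.46,.1,.4],[0,0,0]]).round())
s=bot.state(); T=R.from_rotvec(s["tool_rot"]).as_matrix(); print(T.T@(campos("wrist")-s["eef_pos"]))
print("wrist cam axes in tool\n",(T.T@R.from_rotvec(bot.camera_model("wrist")["rvec"]).as_matrix().T).round(2))
E
python3 -m pendant '[[-1,[0,0,0],7],[-1,[0,0,0],6],[-1,[0,0,0],6],[-1,[0,0,0],6],[-1,[17.5,-35.1,0],0],[-1,[17.5,-35.1,0],0],[-1,[17.5,-35.1,0],0],[-1,[17.5,-35.1,0],0]]'
```

```text
[[281. 186.]
 [287. 195.]
 [324. 186.]
 [237. 187.]
 [293. 344.]]
[0.07473942 0.00012395 0.02939477]
wrist cam axes in tool
 [[ 0.   -0.96 -0.29]
 [ 1.    0.    0.  ]
 [ 0.   -0.29  0.96]]
time_s: 1.87
eef_pos: [0.2666, -0.4421, 0.4045]
tool_rot: [-3.134, 0.214, -0.0]
wrist_force: [0.8, 0.0, 0.2]
opening: 0.0855
gripper_force: 0.0
```

```bash
python3 -m pendant '[[-1,[17.5,-35.1,0],0],[-1,[17.5,-35.1,0],0],[-1,[17.5,-35.1,0],0],[-1,[17.5,-35.1,0],0],[-1,[17.5,-35.1,0],0],[-1,[17.5,-35.1,0],0],[-1,[-3.9,-40.7,0],0],[-1,[-3.9,-40.7,0],0]]'
python3 -m pendant '[[-1,[-3.9,-40.7,0],0],[-1,[-3.9,-40.7,0],0],[-1,[-3.9,-40.7,0],0],[-1,[-3.9,-40.7,0],0],[-1,[-3.9,-40.7,0],0],[-1,[-3.9,-40.7,0],0],[-1,[-3.9,-40.7,0],0],[-1,[-3.9,-40.7,0],0]]'
python3 -m pendant '[[-1,[-3.9,-40.7,10],0],[-1,[0,0,20],0],[-1,[0,0,20],0],[-1,[0,0,0],0]]'
python3 - <<'E'
from h import *
s=bot.state();print(s["eef_pos"],s["tool_rot"])
im=bot.capture("wrist"); cv2.imwrite("pics/w1.png",im[...,::-1])
for l in ("logger","cover","tab_grip","lip","barb","weight_100"):
    print(l,[([round(v,4) for v in d["at"]],round(d["conf"],2),proj("wrist",d["at"]).round().tolist()) for d in bot.search_frame("wrist",l)[:2]])
E
```

```text
time_s: 2.53
eef_pos: [0.4023, -0.1655, 0.4042]
tool_rot: [-3.134, 0.212, 0.001]
wrist_force: [1.2, 0.2, -0.6]
opening: 0.0854
gripper_force: 0.0
time_s: 3.2
eef_pos: [0.4143, 0.1617, 0.4051]
tool_rot: [-3.134, 0.212, -0.002]
wrist_force: [1.8, -0.3, -0.2]
opening: 0.0854
gripper_force: 0.0
time_s: 3.53
eef_pos: [0.4159, 0.2008, 0.3504]
tool_rot: [3.132, -0.209, -0.01]
wrist_force: [-1.2, -0.2, -0.3]
opening: 0.0856
gripper_force: 0.0
[0.41586182 0.20084354 0.35039178] [ 3.13161113 -0.20907896 -0.00973452]
logger [([0.5046, 0.1886, 0.044], 0.7, [[321.0, 86.0]]), ([0.4946, 0.191, 0.0469], 0.31, [[319.0, 98.0]])]
cover [([0.4946, 0.1906, 0.0459], 0.93, [[320.0, 99.0]]), ([0.4411, 0.2, 0.0744], 0.57, [[317.0, 167.0]])]
tab_grip [([0.4406, 0.1984, 0.0727], 0.78, [[319.0, 167.0]])]
lip [([0.5045, 0.1887, 0.046], 0.86, [[321.0, 88.0]])]
barb [([0.4437, 0.2018, 0.0764], 0.88, [[315.0, 165.0]])]
weight_100 [([0.5149, 0.3215, 0.0243], 0.89, [[180.0, 98.0]])]
```

View pics/w1.png

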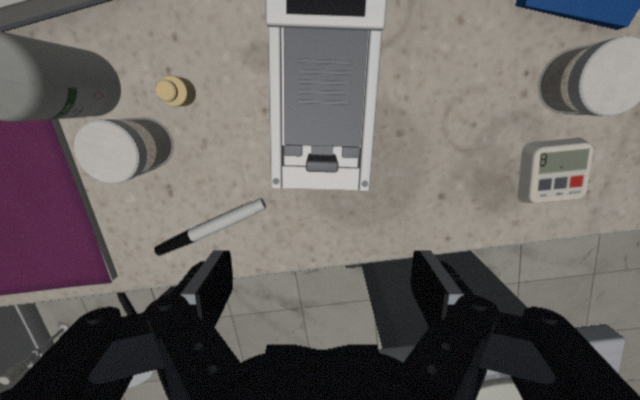

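```bash
python3 - <<'E'
from h import *
P=unproj("wrist",[(272,190),(371,189),(268,25),(384,25)],0.045)
print(P.round(4)); 
a=(P[2]+P[3])/2-(P[0]+P[1])/2; print("mid heading",np.degrees(np.arctan2(a[1],a[0])))
for i,j in ((0,1),(2,3)):
    d=P[i]-P[j]; print("cross",np.degrees(np.arctan2(-d[0],d[1])),np.linalg.norm(d))
s=bot.state();T=R.from_rotvec(s["tool_rot"]).as_matrix();print("tool heading",np.degrees(np.arctan2(T[1,0],T[0,0])))
im=cv2.imread("pics/w1.png")[130:200,262:382]; cv2.imwrite("pics/w1c.png",cv2.resize(im,None,fx=6,fy=6,interpolation=cv2.INTER_CUBIC))
E
```

```text
[[0.4194 0.2474 0.045 ]
 [0.4076 0.1534 0.045 ]
 [0.5588 0.2251 0.045 ]
 [0.5458 0.1304 0.045 ]]
mid heading -9.282267307542998
cross -7.140945662012345 0.09474538142328838
cross -7.777292864536145 0.0955565305348691
tool heading -7.826482644716747
```

View pics/w1c.png

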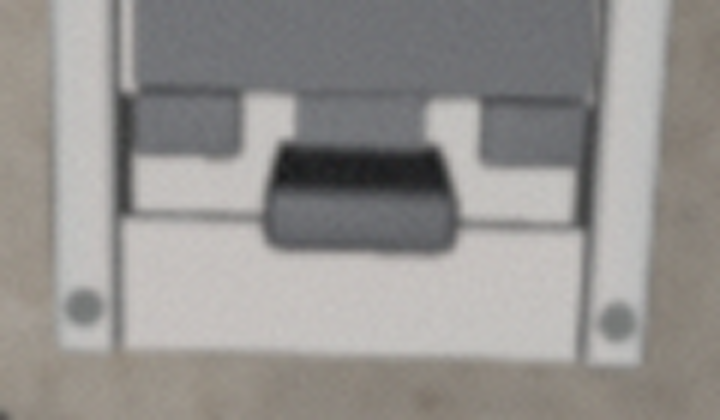

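```bash
python3 - <<'E'
from h import *
P=unproj("wrist",[(306.2,166.7),(338.3,167.2)],0.080); print(P.round(4),np.linalg.norm(P[0]-P[1]))
c=P.mean(0)
Q=unproj("wrist",[(271.2,188),(368.7,190.8)],0.043); d=Q[0]-Q[1]; print("cross",np.degrees(np.arctan2(-d[0],d[1])),np.linalg.norm(d),Q.mean(0))
s=bot.state();T=R.from_rotvec(s["tool_rot"]).as_matrix(); 
t=(T.T@(c-s["eef_pos"]))*1000; print("tool now->paddle top",t)
h=np.radians(-9.4); print("paddle to logger end along x",(np.array([np.cos(h),np.sin(h)])@(c-Q.mean(0))[:2]), np.array([-np.sin(h),np.cos(h)])@(c-Q.mean(0))[:2])
E
```

```text
[[0.444  0.2089 0.08  ]
 [0.4401 0.1828 0.08  ]] 0.02632820347469056
cross -9.447722580866271 0.09399434555959955 [0.41325861 0.20189799 0.043     ]
tool now->paddle top [ 24.85351745   0.64051554 276.49074299]
paddle to logger end along x 0.029390403949225954 -0.0012656609263865658
```

```bash
python3 -m pendant '[[-1,[12.5,0.3,15],1.6],[0.18,[12.5,0.3,15],0],[0.18,[0,0,15],0],[0.18,[0,0,0],0],[0.18,[0,0,0],0],[0.18,[0,0,0],0],[0.18,[0,0,0],0]]'
python3 - <<'E'
from h import *
s=bot.state();T=R.from_rotvec(s["tool_rot"]).as_matrix();print(s["eef_pos"],s["opening"],"\n",T.round(4))
im=bot.capture("wrist"); cv2.imwrite("pics/w2.png",im[...,::-1])
print([([round(v,4) for v in d["at"]],round(d["conf"],2)) for d in bot.search_frame("wrist","tab_grip")[:2]])
E
```

```text
time_s: 4.47
eef_pos: [0.4413, 0.1958, 0.3115]
tool_rot: [-3.13, 0.256, -0.004]
wrist_force: [-0.2, 0.5, 0.1]
opening: 0.0351
gripper_force: 0.0
[0.44126453 0.19579264 0.31152994] 0.035055981528652434 
 [[ 9.867e-01 -1.627e-01  2.400e-03]
 [-1.627e-01 -9.867e-01  9.000e-04]
 [ 2.200e-03 -1.300e-03 -1.000e+00]]
[([0.4431, 0.1992, 0.0684], 0.68), ([0.4755, -0.0257, 0.0434], 0.15)]
```

View pics/w2.png

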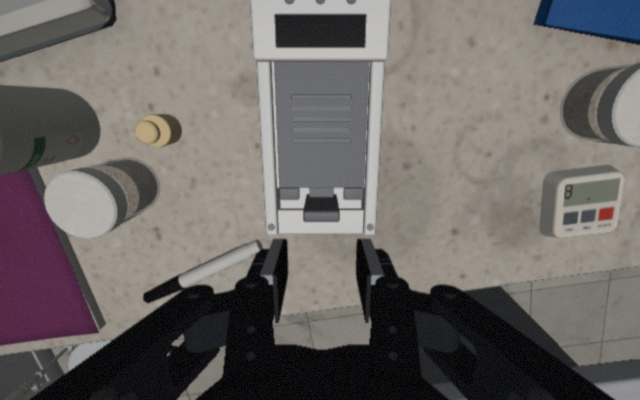

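```bash
python3 - <<'E'
import cv2
im=cv2.imread("pics/w2.png")[170:290,245:400]; cv2.imwrite("pics/w2c.png",cv2.resize(im,None,fx=5,fy=5,interpolation=cv2.INTER_CUBIC))
E
```

```text
(no output)
```

View pics/w2c.png

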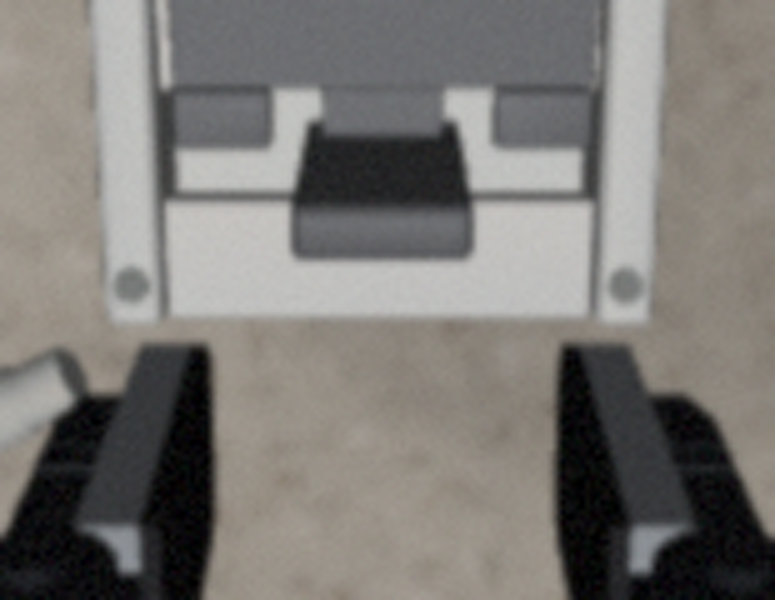

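```bash
python3 - <<'E'
from h import *
s=bot.state();T=R.from_rotvec(s["tool_rot"]).as_matrix(); m=bot.camera_model("wrist");print(m["fx"],m["cx"],m["cy"])
P=unproj("wrist",[(303.6,216),(339.4,216)],0.080); print(P.round(4),np.linalg.norm(P[0]-P[1]))
print("tool->paddle",(T.T@(P.mean(0)-s["eef_pos"]))*1000)
# finger tip inner near edges (row 345 crop -> 239, bottom row?) 
for L in (0.155,0.165,0.173):
    F=unproj("wrist",[(245+211/5,170+345/5),(245+558/5,170+345/5)],s["eef_pos"][2]-L); print(L,((F-s["eef_pos"])@T*1000).round(1))
E
```

```text
305.8846407839857 321.5194182382585 196.72323234067264
[[0.4427 0.2086 0.08  ]
 [0.4387 0.1837 0.08  ]] 0.025175693671043567
tool->paddle [-9.87564283e-01  2.88202504e-02  2.31178653e+02]
0.155 [[ 16.6 -15.4 155. ]
 [ 16.6  15.7 155. ]]
0.165 [[ 12.  -16.6 165. ]
 [ 12.   17.  165. ]]
0.173 [[  8.3 -17.6 173. ]
 [  8.3  18.  173. ]]
```

```bash
python3 -m pendant '[[0.18,[-1,0,25],0],[0.18,[0,0,25],0],[0.18,[0,0,20],0],[0.18,[0,0,12],0],[0.18,[0,0,8],0],[0.18,[0,0,0],0],[0.18,[0,0,0],0]]'
python3 -m pendant '[[0.32,[0,0,0],0],[0.32,[0,0,0],0]]'
python3 - <<'E'
from h import *
s=bot.state();T=R.from_rotvec(s["tool_rot"]).as_matrix();print(s["eef_pos"],s["opening"],s["wrist_force"],s["gripper_force"],"\n",T.round(4))
im=bot.capture("wrist")[60:260,200:440]; cv2.imwrite("pics/w3.png",cv2.resize(im[...,::-1],None,fx=3,fy=3,interpolation=cv2.INTER_CUBIC))
E
```

```text
time_s: 5.15
eef_pos: [0.4404, 0.196, 0.2206]
tool_rot: [-3.131, 0.256, -0.001]
wrist_force: [0.1, -0.1, -0.2]
opening: 0.0347
gripper_force: 0.0
time_s: 5.32
eef_pos: [0.4407, 0.1961, 0.2214]
tool_rot: [-3.13, 0.256, -0.004]
wrist_force: [1.0, 0.3, -0.2]
opening: 0.0291
gripper_force: 0.0
[0.44066625 0.19605196 0.22138814] 0.029062865863394734 [ 0.9814868   0.30673795 -0.24126405] 0.0 
 [[ 9.867e-01 -1.627e-01  2.400e-03]
 [-1.627e-01 -9.867e-01  9.000e-04]
 [ 2.300e-03 -1.300e-03 -1.000e+00]]
```

View pics/w3.png

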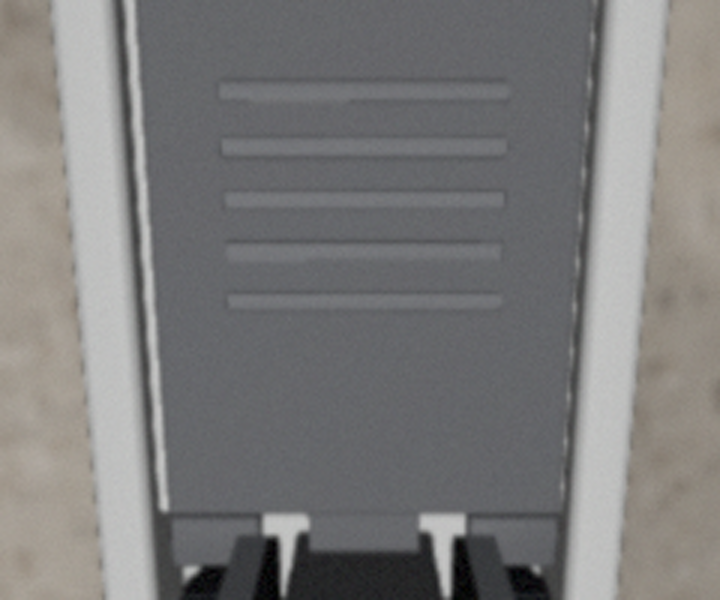

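```bash
for i in 1; do python3 -m pendant '[[0.35,[0,0,0],0],[0.36,[0,0,0],0]]'; python3 -m pendant '[[0.37,[0,0,0],0],[0.38,[0,0,0],0]]';python3 -m pendant '[[0.39,[0,0,0],0],[0.39,[0,0,0],0]]'; done
```

```text
time_s: 5.53
eef_pos: [0.4403, 0.1959, 0.2204]
tool_rot: [-3.131, 0.257, -0.001]
wrist_force: [0.1, -0.2, 0.1]
opening: 0.0271
gripper_force: 0.1
time_s: 5.7
eef_pos: [0.4403, 0.196, 0.22]
tool_rot: [-3.131, 0.256, -0.001]
wrist_force: [0.5, 1.3, 0.3]
opening: 0.0264
gripper_force: 0.2
time_s: 5.87
eef_pos: [0.4402, 0.1959, 0.2198]
tool_rot: [-3.131, 0.256, -0.0]
wrist_force: [-0.3, 1.1, 1.0]
opening: 0.026
gripper_force: 0.3
```

```bash
python3 -m pendant '[[0.41,[0,0,0],0],[0.43,[0,0,0],0]]'; python3 -m pendant '[[0.5,[0,0,0],0],[0.6,[0,0,0],0],[1,[0,0,0],0],[1,[0,0,0],0],[1,[0,0,0],0]]'
```

```text
time_s: 6.03
eef_pos: [0.4403, 0.1959, 0.22]
tool_rot: [-3.131, 0.256, -0.0]
wrist_force: [-0.0, 0.5, 1.3]
opening: 0.0248
gripper_force: 43.3
time_s: 6.45
eef_pos: [0.4403, 0.1959, 0.22]
tool_rot: [-3.131, 0.256, -0.0]
wrist_force: [-0.6, 0.3, 3.1]
opening: 0.0246
gripper_force: 58.7
```

```bash
python3 -m pendant '[[1,[1,0,0],0],[1,[1,0,0],0],[1,[0,0,0],0]]'; python3 -m pendant '[[1,[1,0,0],0],[1,[0,0,0],0]]'
```

```text
time_s: 6.7
eef_pos: [0.4421, 0.1956, 0.2199]
tool_rot: [-3.131, 0.256, 0.001]
wrist_force: [-2.1, 1.1, 5.7]
opening: 0.0248
gripper_force: 58.9
time_s: 6.87
eef_pos: [0.4432, 0.1954, 0.2199]
tool_rot: [-3.131, 0.256, 0.001]
wrist_force: [-3.6, 1.1, 4.9]
opening: 0.025
gripper_force: 58.9
```

```bash
python3 -m pendant '[[1,[0,0,-0.4],0],[1,[0,0,0],0]]'; python3 -m pendant '[[1,[1,0,0],0],[1,[0,0,0],0]]'
```

```text
time_s: 7.03
eef_pos: [0.4432, 0.1954, 0.22]
tool_rot: [3.131, -0.257, 0.0]
wrist_force: [-1.5, 0.3, 2.3]
opening: 0.0251
gripper_force: 58.8
time_s: 7.2
eef_pos: [0.4442, 0.1952, 0.22]
tool_rot: [3.131, -0.256, -0.0]
wrist_force: [-2.4, 0.6, 2.1]
opening: 0.025
gripper_force: 58.8
```

```bash
python3 -m pendant '[[1,[0,0,-0.2],0],[1,[1,0,0],0],[1,[0,0,0],0]]';  python3 -m pendant '[[1,[1,0,0],0],[1,[0,0,0],0]]'
```

```text
time_s: 7.45
eef_pos: [0.4452, 0.195, 0.22]
tool_rot: [3.131, -0.257, -0.001]
wrist_force: [-1.0, 0.8, 2.0]
opening: 0.0251
gripper_force: 58.7
time_s: 7.62
eef_pos: [0.446, 0.1949, 0.2201]
tool_rot: [3.131, -0.256, -0.002]
wrist_force: [-2.9, 0.1, 0.6]
opening: 0.0253
gripper_force: 58.7
```

```bash
python3 -m pendant '[[1,[1,0,0],0],[1,[0,0,0],0]]'
```

```text
time_s: 7.78
eef_pos: [0.4468, 0.1948, 0.2201]
tool_rot: [3.131, -0.256, -0.003]
wrist_force: [-5.5, 1.2, 1.2]
opening: 0.0248
gripper_force: 58.8
```

```bash
python3 -m pendant '[[1,[0.5,0,0],0],[1,[0,0,0],0]]'
```

```text
time_s: 7.95
eef_pos: [0.4472, 0.1948, 0.2201]
tool_rot: [3.131, -0.256, -0.003]
wrist_force: [-5.9, 0.4, 2.5]
opening: 0.0249
gripper_force: 58.8
```

```bash
python3 -m pendant '[[1,[1.2,0,0],0],[1,[0,0,0],0],[1,[0,0,0],0]]'; python3 - <<'E'
from h import *
for i in range(6):
    s=bot.state(); bot.capture("wrist"); print(s["wrist_force"].round(1),s["eef_pos"].round(5),s["wrist_torque"].round(2))
E
```

```text
time_s: 8.2
eef_pos: [0.4481, 0.1947, 0.2201]
tool_rot: [3.131, -0.256, -0.005]
wrist_force: [-9.2, 0.9, 3.8]
opening: 0.0252
gripper_force: 59.0
[-9.2  0.9  3.8] [0.44808 0.19468 0.22011] [ 0.19  1.18 -0.13]
[-7.9  0.3  3.7] [0.44807 0.19468 0.2201 ] [ 0.25  1.17 -0.06]
[-7.7  0.7  3.6] [0.44807 0.19468 0.2201 ] [ 0.25  1.14 -0.1 ]
[-8.6  1.7  3.8] [0.44806 0.19468 0.22009] [ 0.18  1.15 -0.06]
[-7.8  1.6  3.4] [0.44805 0.19469 0.22008] [ 0.2   1.14 -0.11]
[-7.6  1.1  3.5] [0.44806 0.19467 0.22011] [ 0.22  1.21 -0.09]
```

```bash
python3 -m pendant '[[1,[1.0,0,0],0],[1,[0,0,0],0],[1,[0,0,0],0]]'; python3 - <<'E'
from h import *
for i in range(4):
    s=bot.state(); bot.capture("wrist"); print(s["wrist_force"].round(1),s["eef_pos"].round(5),s["wrist_torque"].round(2))
E
```

```text
time_s: 8.75
eef_pos: [0.4488, 0.1946, 0.2201]
tool_rot: [3.131, -0.256, -0.006]
wrist_force: [-10.5, 1.5, 4.0]
opening: 0.025
gripper_force: 59.0
[-10.5   1.5   4. ] [0.44884 0.19458 0.22012] [ 0.24  1.46 -0.07]
[-10.6   2.    4.4] [0.44882 0.1946  0.22009] [ 0.2   1.43 -0.11]
[-9.4  1.4  4.5] [0.44882 0.19459 0.2201 ] [ 0.23  1.39 -0.12]
[-9.6  2.5  4.8] [0.44882 0.19459 0.22011] [ 0.23  1.45 -0.15]
```

```bash
python3 -m pendant '[[1,[0.3,0,0],0],[1,[0.25,0,-1],0],[1,[0,0,0],0]]'; python3 -m pendant '[[1,[0.25,0,-1],0],[1,[0,0,0],0]]'
```

```text
time_s: 9.2
eef_pos: [0.4491, 0.1946, 0.2206]
tool_rot: [-3.131, 0.256, 0.008]
wrist_force: [-10.7, 2.6, 0.8]
opening: 0.0245
gripper_force: 58.8
time_s: 9.37
eef_pos: [0.4492, 0.1946, 0.2211]
tool_rot: [3.131, -0.256, -0.01]
wrist_force: [-10.2, 2.9, -0.1]
opening: 0.0251
gripper_force: 58.8
```

```bash
python3 -m pendant '[[1,[0.25,0,-1],0],[1,[0.25,0,-1],0],[1,[0,0,0],0]]'; python3 -m pendant '[[1,[0.25,0,-1],0],[1,[0,0,0],0]]'; python3 - <<'E'
from h import *
s=bot.state(); print(s["wrist_torque"].round(2),s["gripper_force"])
E
```

```text
time_s: 9.62
eef_pos: [0.4495, 0.1945, 0.2222]
tool_rot: [3.131, -0.255, -0.012]
wrist_force: [-8.0, 3.6, -1.8]
opening: 0.0249
gripper_force: 59.1
time_s: 9.78
eef_pos: [0.4497, 0.1944, 0.2228]
tool_rot: [3.131, -0.256, -0.012]
wrist_force: [-7.1, 3.1, -3.2]
opening: 0.0247
gripper_force: 59.3
[ 0.69  1.7  -0.13] 59.33267891407013
```

```bash
python3 -m pendant '[[1,[0.7,0,1],0],[1,[0.8,0,1],0],[1,[0,0,0],0]]'; python3 - <<'E'
from h import *
for i in range(4):
    s=bot.state(); bot.capture("wrist"); print(s["wrist_force"].round(1),s["eef_pos"].round(5),s["wrist_torque"].round(2),R.from_rotvec(s["tool_rot"]).as_matrix()[:,2].round(4))
E
```

```text
time_s: 10.03
eef_pos: [0.4508, 0.1944, 0.2214]
tool_rot: [3.131, -0.255, -0.015]
wrist_force: [-13.0, 2.9, 1.5]
opening: 0.0248
gripper_force: 60.1
[-13.    2.9   1.5] [0.45084 0.19438 0.22135] [ 0.57  2.15 -0.17] [-9.3e-03  5.0e-04 -1.0e+00]
[-13.    3.4   2.3] [0.45084 0.19439 0.2215 ] [ 0.56  2.24 -0.15] [-9.e-03  5.e-04 -1.e+00]
[-12.4   3.4   1.4] [0.45082 0.19439 0.22152] [ 0.59  2.19 -0.2 ] [-9.e-03  5.e-04 -1.e+00]
[-13.1   3.3   1.4] [0.45082 0.19441 0.22155] [ 0.58  2.12 -0.16] [-8.9e-03  5.0e-04 -1.0e+00]
```

```bash
python3 -m pendant '[[1,[-0.9,0,0],0],[1,[0,0,0],0],[1,[0,0,0],0]]'; python3 -m pendant '[[1,[0.6,0,-1],0],[1,[0.6,0,-1],0],[1,[0,0,0],0]]'; python3 - <<'E'
from h import *
for i in range(3):
    s=bot.state(); bot.capture("wrist"); f=s["wrist_force"];print(f.round(1),round(.987*f[0]-.163*f[1],1),s["eef_pos"].round(5),s["wrist_torque"].round(2),R.from_rotvec(s["tool_rot"]).as_matrix()[:,2].round(4))
E
```

```text
time_s: 10.48
eef_pos: [0.4502, 0.1945, 0.2216]
tool_rot: [3.131, -0.255, -0.012]
wrist_force: [-10.6, 3.6, 0.1]
opening: 0.0249
gripper_force: 60.0
time_s: 10.73
eef_pos: [0.451, 0.1943, 0.2228]
tool_rot: [3.131, -0.255, -0.016]
wrist_force: [-11.7, 3.8, -2.7]
opening: 0.0249
gripper_force: 59.6
[-11.7   3.8  -2.7] -12.2 [0.45096 0.19428 0.22278] [ 0.77  2.3  -0.07] [-1.030e-02  3.000e-04 -9.999e-01]
[-11.    4.2  -1.9] -11.6 [0.45092 0.1943  0.22268] [ 0.79  2.28 -0.08] [-1.030e-02  3.000e-04 -9.999e-01]
[-11.3   4.4  -3. ] -11.8 [0.45093 0.1943  0.22268] [ 0.72  2.27 -0.11] [-1.020e-02  3.000e-04 -9.999e-01]
```

```bash
cat > st.py <<'E'
from h import *
F=[];
for i in range(2):
    s=bot.state(); bot.capture("wrist"); F.append(s["wrist_force"])
f=np.mean(F,0); h=np.radians(-9.4)
p=s["eef_pos"]-[.4403,.1959,.22]; T=R.from_rotvec(s["tool_rot"]).as_matrix()
print("t",round(s["time_s"],2),"Fl",round(np.cos(h)*f[0]+np.sin(h)*f[1],1),round(-np.sin(h)*f[0]+np.cos(h)*f[1],1),round(f[2],1),"TQ",s["wrist_torque"].round(2),
 "dl",((np.cos(h)*p[0]+np.sin(h)*p[1])*1e3).round(2),((-np.sin(h)*p[0]+np.cos(h)*p[1])*1e3).round(2),(p[2]*1e3).round(2),"zax",T[:,2].round(4))
E
python3 -m pendant '[[1,[0.4,0,-1],0],[1,[0.4,0,-1],0],[1,[0,0,0],0]]'|grep force; python3 st.py
```

```text
wrist_force: [-11.6, 3.5, -1.2]
gripper_force: 59.7
t 11.18 Fl -12.0 1.1 -1.1 TQ [ 0.47  2.16 -0.21] dl 11.78 -0.01 5.07 zax [-9.5e-03 -3.0e-04 -1.0e+00]
```

```bash
python3 -m pendant '[[1,[0.1,0,-1],0],[1,[0.3,0,-1],0],[1,[0,0,0],0]]'|grep force; python3 st.py
```

```text
wrist_force: [-9.8, 4.0, -3.3]
gripper_force: 59.7
t 11.53 Fl -10.8 2.5 -2.2 TQ [0.85 1.92 0.19] dl 12.3 0.44 7.26 zax [-0.0082  0.0011 -1.    ]
```

```bash
python3 -m pendant '[[1,[0.4,0,-1],0],[1,[0.4,0,-1],0],[1,[0,0,0],0]]'|grep force; python3 st.py
```

```text
wrist_force: [-8.6, 4.4, -3.7]
gripper_force: 59.6
t 11.88 Fl -9.6 3.4 -3.1 TQ [0.86 1.97 0.18] dl 13.12 0.45 9.05 zax [-0.0083  0.001  -1.    ]
```

```bash
python3 -m pendant '[[1,[0.4,0,-1],0],[1,[0.4,0,-1],0],[1,[0,0,0],0]]'|grep force; python3 st.py
```

```text
wrist_force: [-9.8, 3.1, -0.8]
gripper_force: 60.0
t 12.23 Fl -10.6 1.3 -1.2 TQ [ 0.55  1.92 -0.06] dl 14.05 0.19 11.41 zax [-8.e-03  2.e-04 -1.e+00]
```

```bash
python3 -m pendant '[[1,[0.4,0,-1],0],[1,[0.4,0,-1],0],[1,[0,0,0],0]]'|grep force; python3 st.py
```

```text
wrist_force: [-10.4, 3.5, -1.8]
gripper_force: 59.8
t 12.58 Fl -10.7 1.5 -1.2 TQ [ 0.67  2.04 -0.01] dl 14.77 0.22 13.27 zax [-8.5e-03  4.0e-04 -1.0e+00]
```

```bash
python3 -m pendant '[[1,[0.4,0,-1],0],[1,[0.4,0,-1],0],[1,[0,0,0],0]]'|grep force; python3 st.py
```

```text
wrist_force: [-10.2, 3.6, -1.0]
gripper_force: 59.9
t 12.93 Fl -10.7 2.0 -1.4 TQ [0.74 1.94 0.09] dl 15.61 0.34 15.39 zax [-8.e-03  8.e-04 -1.e+00]
```

```bash
python3 -m pendant '[[1,[0.4,0,-1],0],[1,[0.4,0,-1],0],[1,[0,0,0],0]]'|grep force; python3 st.py
```

```text
wrist_force: [-9.2, 4.4, -0.4]
gripper_force: 60.1
t 13.28 Fl -10.3 2.6 -0.2 TQ [0.66 1.75 0.16] dl 16.65 0.41 17.81 zax [-0.0067  0.001  -1.    ]
```

```bash
python3 -m pendant '[[1,[0.4,0,-1],0],[1,[0.4,0,-1],0],[1,[0,0,0],0]]'|grep force; python3 - <<'E'
from h import *
a=bot.capture("wrist")[0:270,180:460,::-1]
cv2.imwrite("pics/w4.png",cv2.resize(a,None,fx=2.2,fy=2.2,interpolation=cv2.INTER_CUBIC))
E
python3 st.py
```

```text
wrist_force: [-8.7, 3.5, -1.2]
gripper_force: 60.0
t 13.68 Fl -9.7 2.8 -0.7 TQ [0.77 1.78 0.24] dl 17.39 0.45 19.54 zax [-0.0071  0.001  -1.    ]
```

View pics/w4.png

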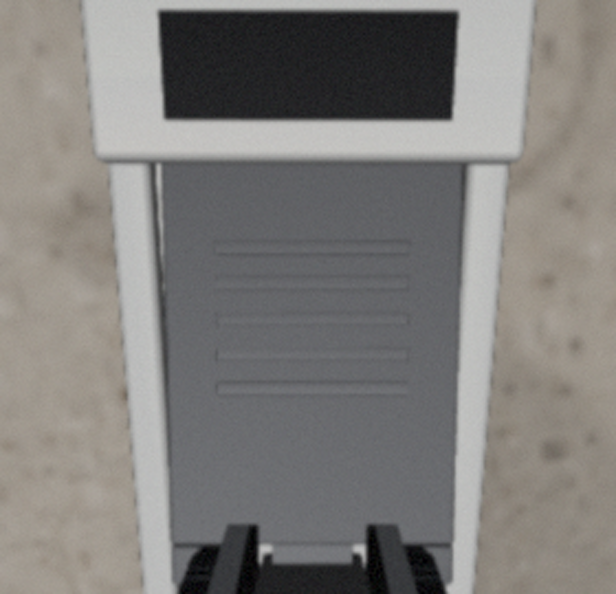

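```bash
python3 -m pendant '[[1,[-2,0,0],0],[1,[-2,0,0],0],[1,[-2,0,0],0],[1,[0,0,0],0]]'|grep force; python3 st.py
```

```text
wrist_force: [-1.0, 0.5, -5.2]
gripper_force: 59.5
t 14.12 Fl -0.4 0.7 -5.7 TQ [0.42 0.66 0.15] dl 12.68 -0.1 20.34 zax [-1.6e-03 -3.0e-04 -1.0e+00]
```

```bash
python3 -m pendant '[[1,[-2,0,0],0],[1,[-2,0,0],0],[1,[0,0,0],0]]'|grep force; python3 st.py
```

```text
wrist_force: [1.4, 0.1, -7.5]
gripper_force: 59.3
t 14.47 Fl 1.9 0.2 -7.8 TQ [0.11 0.22 0.06] dl 8.99 -0.24 21.14 zax [ 0.e+00 -6.e-04 -1.e+00]
```

```bash
python3 -m pendant '[[1,[0,0,1.5],0],[1,[0,0,0],0]]'|grep force; python3 st.py
```

```text
wrist_force: [-1.7, -0.6, -3.0]
gripper_force: 59.8
t 14.73 Fl -1.7 -0.7 -3.1 TQ [-0.05  0.56  0.02] dl 8.94 -0.08 20.31 zax [ 1.e-04 -1.e-04 -1.e+00]
```

```bash
python3 -m pendant '[[1,[-2,0,0],0],[1,[-2,0,0],0],[1,[0,0,0],0]]'|grep force; python3 st.py
```

```text
wrist_force: [-0.2, -0.2, -2.6]
gripper_force: 59.9
t 15.08 Fl -0.2 -0.5 -2.0 TQ [ 0.02  0.28 -0.01] dl 4.89 0.05 20.41 zax [ 9.e-04  3.e-04 -1.e+00]
```

```bash
python3 -m pendant '[[1,[-2,0,0],0],[1,[-2,0,0],0],[1,[-2,0,0],0],[1,[0,0,0],0]]'|grep force; python3 st.py
```

```text
wrist_force: [-0.4, 0.4, -1.6]
gripper_force: 60.1
t 15.52 Fl -0.4 0.4 -1.4 TQ [0.02 0.04 0.  ] dl -1.15 0.06 20.24 zax [ 7.e-04  3.e-04 -1.e+00]
```

```bash
python3 -m pendant '[[1,[-2,0,0],0],[1,[-2,0,0],0],[1,[-3,0,0],0],[1,[0,0,0],0]]'|grep force; python3 - <<'E'
from h import *
a=bot.capture("wrist")[0:270,180:460,::-1]
cv2.imwrite("pics/w5.png",cv2.resize(a,None,fx=2.2,fy=2.2,interpolation=cv2.INTER_CUBIC))
E
python3 st.py
```

```text
wrist_force: [-0.6, 0.2, -0.2]
gripper_force: 60.1
t 16.0 Fl 0.4 0.5 -0.9 TQ [ 0.03 -0.02 -0.03] dl -8.17 -0.02 19.89 zax [ 1.e-04  0.e+00 -1.e+00]
```

View pics/w5.png

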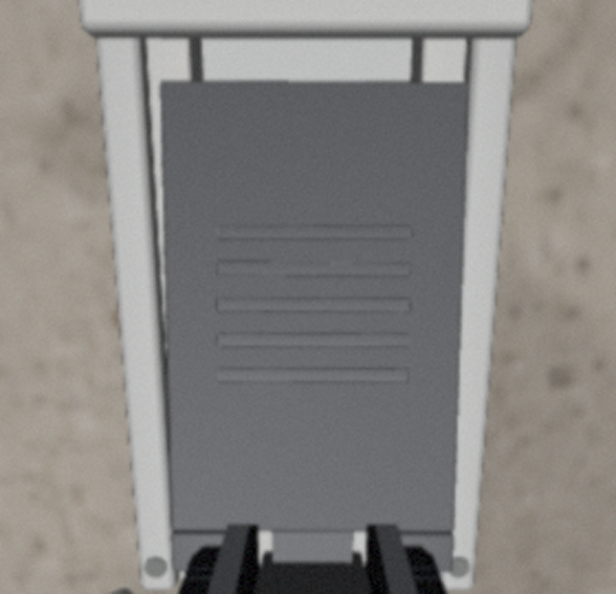

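```bash
python3 -m pendant '[[1,[0,0,-3],0],[1,[0,0,-4],0],[1,[0,0,-4],0],[1,[0,0,0],0]]'|grep force; python3 st.py
```

```text
wrist_force: [0.2, -0.8, -1.5]
gripper_force: 60.1
t 16.43 Fl 0.3 -0.1 -0.9 TQ [-0.01  0.07  0.04] dl -7.8 0.06 31.82 zax [ 1.5e-03  5.0e-04 -1.0e+00]
```

```bash
python3 -m pendant '[[1,[0,0,-8],0],[1,[0,0,-12],0],[1,[0,0,-15],0],[1,[0,0,-20],0],[1,[0,0,-20],0],[1,[0,0,-15],0],[1,[0,0,-5],0],[1,[0,0,0],0]]'; python3 st.py; python3 - <<'E'
from h import *
bot.capture("top")
print(bot.search_frame("top","parts_tray")[:1],bot.search_frame("top","cover")[:2])
im=cv2.imread("pics/top0.png"); print(unproj("top",[(374,188)],0.024), unproj("top",[(388,222),(403,163),(362,154),(346,214)],0.024).round(3))
cv2.imwrite("pics/topc.png",cv2.resize(im[140:235,330:420],None,fx=6,fy=6,interpolation=cv2.INTER_CUBIC))
E
```

```text
time_s: 17.15
eef_pos: [0.4326, 0.1972, 0.3485]
tool_rot: [-3.129, 0.256, -0.006]
wrist_force: [1.2, -0.3, -0.9]
opening: 0.0246
gripper_force: 60.1
t 17.2 Fl 0.4 0.0 -0.9 TQ [ 0.04  0.08 -0.01] dl -7.98 -0.01 126.73 zax [ 1.5e-03  6.0e-04 -1.0e+00]
[{'at': [0.4993, -0.2722, 0.0034], 'conf': 0.9}] [{'at': [0.498, 0.1787, 0.1549], 'conf': 0.94}]
[[ 0.49647785 -0.27295013  0.024     ]] [[ 0.384 -0.315  0.024]
 [ 0.578 -0.371  0.024]
 [ 0.61  -0.237  0.024]
 [ 0.413 -0.179  0.024]]
```

```bash
python3 -m pendant '[[1,[-1.7,15,0],0],[1,[-1.7,30,0],0],[1,[-1.7,33,0],0],[1,[-1.7,33,0],0],[1,[-1.7,33,0],0],[1,[-1.7,33,0],0],[1,[5,30,0],0],[1,[12,30,0],0]]'; python3 -m pendant '[[1,[12,30,0],0],[1,[12,30,0],0],[1,[12,30,0],0],[1,[12,30,0],0],[1,[12,30,0],0],[1,[12,20,0],0],[1,[4.7,10,0],6],[1,[0,0,0],0]]'; python3 - <<'E'
from h import *
s=bot.state();T=R.from_rotvec(s["tool_rot"]).as_matrix();print(s["eef_pos"],T.round(3).tolist(),s["opening"])
im=bot.capture("wrist"); cv2.imwrite("pics/w6.png",im[...,::-1])
print(bot.search_frame("wrist","parts_tray")[:2],bot.search_frame("wrist","cover")[:1],bot.search_frame("wrist","tab_grip")[:1])
E
```

```text
time_s: 18.07
eef_pos: [0.3994, -0.039, 0.3454]
tool_rot: [-3.131, 0.256, 0.001]
wrist_force: [1.0, 0.9, -1.0]
opening: 0.025
gripper_force: 60.1
time_s: 18.73
eef_pos: [0.447, -0.23, 0.3441]
tool_rot: [-3.112, 0.43, 0.004]
wrist_force: [-0.3, 1.3, -1.8]
opening: 0.0249
gripper_force: 60.1
[ 0.44696127 -0.22995767  0.34413501] [[0.962, -0.271, -0.003], [-0.271, -0.962, 0.001], [-0.003, -0.0, -1.0]] 0.02486373756897053
[{'at': [0.5368, -0.3183, -0.0001], 'conf': 0.97}] [{'at': [0.4937, -0.2416, 0.1607], 'conf': 0.68}] [{'at': [0.4449, -0.2281, 0.194], 'conf': 0.86}]
```

View pics/w6.png

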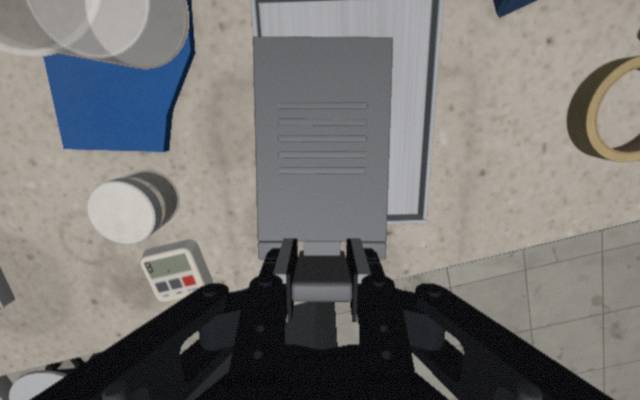

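```bash
python3 - <<'E'
from h import *
P=unproj("wrist",[(426,221),(440,2),(388,217),(254,3)],0.024); print(P.round(4)); d=P[1]-P[0]; a=np.arctan2(d[1],d[0]); print("heading",np.degrees(a)); e=P[2]-P[0]; print("cross",np.degrees(np.arctan2(-e[0],e[1])))
h=np.radians(-15.5); u=np.array([np.cos(h),np.sin(h)]);v=np.array([-u[1],u[0]])
c=P[0][:2]+.105*u+.08*v; print("centre",c,"width",(P[3]-P[0])[:2]@v)
s=bot.state();T=R.from_rotvec(s["tool_rot"]).as_matrix()
t=c-.0575*u; print("tcp target",t,"tool shift",(T.T@np.r_[t-s["eef_pos"][:2],0])*1000,"tool heading",np.degrees(np.arctan2(T[1,0],T[0,0])))
E
```

```text
[[ 0.3797 -0.3195  0.024 ]
 [ 0.571  -0.3631  0.024 ]
 [ 0.3941 -0.2829  0.024 ]
 [ 0.6109 -0.2129  0.024 ]]
heading -12.834671186596402
cross -21.500896638737544
centre [ 0.50221502 -0.27047841] width 0.16457541039324372
tcp target [ 0.44680627 -0.2551122 ] tool shift [ 7.39063606e+00  2.70382236e+01 -2.04315117e-02] tool heading -15.210342721561823
```

```bash
python3 -m pendant '[[1,[4,14,0],0],[1,[4,13,0],0],[1,[0,0,15],0],[1,[0,0,25],0],[1,[0,0,25],0],[1,[0,0,25],0],[1,[0,0,15],0],[1,[0,0,0],0]]'; python3 -m pendant '[[1,[0,0,8],0],[1,[0,0,0],0]]'
```

```text
time_s: 19.6
eef_pos: [0.4463, -0.2559, 0.2364]
tool_rot: [-3.111, 0.419, 0.01]
wrist_force: [-0.8, 0.4, -0.9]
opening: 0.0248
gripper_force: 60.1
time_s: 19.77
eef_pos: [0.4475, -0.2564, 0.2328]
tool_rot: [3.113, -0.42, 0.0]
wrist_force: [-0.2, 0.4, -2.3]
opening: 0.0248
gripper_force: 60.1
```

```bash
python3 -m pendant '[[1,[0,0,3],0],[1,[0,0,3],0],[1,[0,0,0],0]]'; python3 -m pendant '[[1,[0,0,3],0],[1,[0,0,0],0]]'|grep -E "force|pos"
```

```text
time_s: 20.02
eef_pos: [0.4476, -0.2561, 0.2272]
tool_rot: [3.113, -0.42, 0.001]
wrist_force: [0.1, 0.5, -1.4]
opening: 0.0252
gripper_force: 60.1
eef_pos: [0.4474, -0.256, 0.2237]
wrist_force: [0.0, 0.5, -1.0]
gripper_force: 60.1
```

```bash
python3 -m pendant '[[1,[0,0,3],0],[1,[0,0,3],0],[1,[0,0,0],0]]'|grep -E "force|pos"; python3 -m pendant '[[1,[0,0,2],0],[1,[0,0,0],0]]'|grep -E "force|pos"
```

```text
eef_pos: [0.4473, -0.2559, 0.2171]
wrist_force: [-0.9, 0.8, -2.1]
gripper_force: 60.1
eef_pos: [0.4474, -0.256, 0.2154]
wrist_force: [0.0, 0.8, -1.1]
gripper_force: 60.1
```

```bash
python3 -m pendant '[[1,[-0.5,0,2],0],[1,[0,0,0],0]]'|grep -E "force|pos"; python3 -m pendant '[[1,[-0.5,0,2],0],[1,[0,0,0],0]]'|grep -E "force|pos"
```

```text
eef_pos: [0.4469, -0.2558, 0.2135]
wrist_force: [-0.8, -0.0, -1.0]
gripper_force: 60.1
eef_pos: [0.4464, -0.2557, 0.2115]
wrist_force: [-0.1, -0.2, -0.8]
gripper_force: 60.1
```

```bash
python3 -m pendant '[[1,[-0.3,0,1.5],0],[1,[-0.3,0,1.5],0],[1,[0,0,0],0]]'|grep -E "force|pos"; python3 -m pendant '[[1,[-0.5,0,2],0],[1,[0,0,0],0]]'|grep -E "force|pos"
```

```text
eef_pos: [0.4461, -0.2557, 0.2096]
wrist_force: [-1.1, 0.8, 3.7]
gripper_force: 60.7
eef_pos: [0.4456, -0.2556, 0.2076]
wrist_force: [-2.1, 0.8, 5.2]
gripper_force: 61.0
```

```bash
python3 -m pendant '[[1,[-0.4,0,1.5],0],[1,[-0.4,0,1.5],0],[1,[0,0,0],0]]'|grep -E "force|pos"; python3 -m pendant '[[1,[-0.5,0,1.5],0],[1,[-0.5,0,1.5],0],[1,[0,0,0],0]]'|grep -E "force|pos"
```

```text
eef_pos: [0.4447, -0.2555, 0.2045]
wrist_force: [-1.8, 0.2, 5.7]
gripper_force: 61.1
eef_pos: [0.4437, -0.2552, 0.2013]
wrist_force: [-2.3, 0.3, 4.7]
gripper_force: 61.2
```

```bash
python3 -m pendant '[[1,[-0.4,0,1.5],0],[1,[-0.4,0,1.5],0],[1,[0,0,0],0]]'|grep -E "force|pos"; python3 -m pendant '[[1,[-0.5,0,1.5],0],[1,[0,0,0],0]]'|grep -E "force|pos"
```

```text
eef_pos: [0.4429, -0.2549, 0.198]
wrist_force: [-1.4, 0.4, 4.3]
gripper_force: 61.3
eef_pos: [0.4424, -0.2547, 0.1964]
wrist_force: [-2.2, -0.7, 3.5]
gripper_force: 61.3
```

```bash
python3 -m pendant '[[1,[-0.2,0,0.8],0],[1,[0,0,0],0]]'|grep -E "force|pos"; python3 -m pendant '[[1,[0,0,0.8],0],[1,[0,0,0],0]]'|grep -E "force|pos"
```

```text
eef_pos: [0.4423, -0.2547, 0.1959]
wrist_force: [-1.7, -1.2, 5.7]
gripper_force: 61.6
eef_pos: [0.4423, -0.2546, 0.1952]
wrist_force: [-1.9, 0.3, 4.2]
gripper_force: 61.4
```

```bash
python3 -m pendant '[[1,[0,0,0.7],0],[1,[0,0,0],0]]'|grep -E "force|pos"; python3 st.py
```

```text
eef_pos: [0.4423, -0.2546, 0.1947]
wrist_force: [-1.7, 1.0, 7.5]
gripper_force: 62.0
t 22.82 Fl -2.6 0.3 7.6 TQ [ 0.02  0.08 -0.01] dl 75.56 -444.13 -25.33 zax [ 3.e-04 -2.e-04 -1.e+00]
```

```bash
python3 -m pendant '[[1,[0,0,-0.7],0],[1,[0,0,0],0],[0.37,[0,0,0],0],[0.33,[0,0,0],0],[0.25,[0,0,0],0],[0.18,[0,0,0],0],[0.18,[0,0,0],0]]'; python3 st.py
```

```text
time_s: 23.45
eef_pos: [0.4422, -0.2545, 0.1943]
tool_rot: [-3.113, 0.42, 0.001]
wrist_force: [0.4, -0.8, -0.1]
opening: 0.0351
gripper_force: 0.0
t 23.5 Fl 0.7 -0.4 -0.1 TQ [0.02 0.   0.04] dl 75.42 -444.05 -25.54 zax [-4.e-04  4.e-04 -1.e+00]
```

Released and force-free; raise straight up and look.

```bash
python3 -m pendant '[[0.18,[0,0,-4],0],[0.18,[0,0,-8],0],[0.18,[0,0,-15],0],[0.18,[0,0,-25],0],[0.18,[0,0,-30],0],[0.18,[0,0,-30],0],[0.18,[0,0,-30],0],[0.18,[0,0,0],0]]'; python3 - <<'E'
from h import *
im=bot.capture("wrist"); cv2.imwrite("pics/w7.png",im[...,::-1])
for l in ("cover","tab_grip","parts_tray"): print(l,bot.search_frame("wrist",l)[:1])
E
```

```text
time_s: 24.22
eef_pos: [0.4427, -0.2549, 0.3455]
tool_rot: [3.108, -0.419, 0.017]
wrist_force: [0.1, -0.7, 1.0]
opening: 0.0352
gripper_force: 0.0
cover [{'at': [0.4951, -0.2666, 0.0199], 'conf': 0.74}]
tab_grip [{'at': [0.4394, -0.2512, 0.0434], 'conf': 0.86}]
parts_tray [{'at': [0.5217, -0.2734, -0.0002], 'conf': 0.67}]
```

View pics/w7.png

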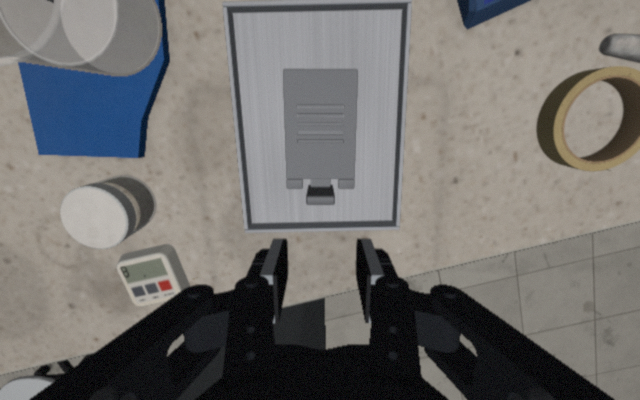

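The picture shows the cover, at columns 283–357 and rows 68–205, lying flat and right side up. It is centred inside the tray walls (225–410, 5–228), and the gripper is clear.

```bash
python3 -c "
from cell import bot
print(bot.hand_in())"
```

```text
the job is handed in; nothing more can be done
None
```

The battery cover is off the logger and lying flat, right side up, in the parts tray, and I handed the job in at about 24 s. The one overshoot was early in the lift, when the tab push briefly measured about 13.4 N, just past its 12.6 N stop but under the logger's 18 N limit; I backed it off.

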